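Slip a row of bound books into their slipcases

ROBOT

A 6-joint arm with a two-finger parallel gripper is mounted at the origin on the work surface. World frame = base frame: x ahead of the robot, y to its left, z up, the work surface at z = 0. Lengths are in m, angles in rad, forces in N, time in s.
With the tool pointing down it reaches from about 0.4 to 0.825 m from the base axis. Payload 7 kg.
Tool frame: the origin (TCP) lies on the centre line of the jaws, within the pads' length; the fingertips stand 14 mm ahead of it and the grasp point (between the pads) lies 5 mm behind it; z points along the fingers, y is the line along which they close (so a half turn about z gives the same grasp; the last joint's range is limited). The gripper opens to 88 mm and grips with 3 to 60 N. Pads are 19 mm wide; open, the fingers measure 130 mm over their backs; the gripper's body (78 mm by 193 mm) begins 47 mm behind the grasp point.
Start: joints at [1.447, 0.359, 0.012, 0, -1.224, -0.288], TCP at [0.27, 0.619, 0.241] pointing down, gripper open.
Joint ranges: [-3.07, 3.07], [-1.43, 2.12], [-1.02, 1.25], [-3.03, 1.67], [-3.05, -0], [-3.03, 3.03]. Speed limits (rad/s): [2.39, 2.39, 3.01, 3.14, 3.14, 3.14].

INTERFACE

Orientations are given as [roll, pitch, yaw] about the fixed x, y, z axes, in that order (R = Rz(yaw) Ry(pitch) Rx(roll)).
In Python, from station import arm gives the robot as it stands.
- The arm moves only by the tool move_arm, never from a script. Its argument "rows" is a list of rows, each an object with "translation": the shift along the tool's x, y, z in cm, a list of three; "rot": the turn, a rotation vector about the tool's x, y, z in degrees, a list of three; "hand": the closure, from 0 (fully open) to 1 (shut). A call has 1 to 8 rows; each row is the pose to reach, as a shift and turn from the pose commanded when the call began, along the tool's axes at that moment; what a row does not reach only later rows make up. A row lasts 1/12 s, in which the tool goes at most 41.7 mm and 7.16 degrees, less where a joint would pass 70% of its speed; a pose out of reach is approached as far as the arm can. A call with a gripper value outside its range is refused whole. The fingers move at their own pace and stop on an object; "squeeze" is the grip in N (left out, the last holds). Time passes only in rows, so rows that repeat a pose let the fingers close. It gives the time, the measured TCP pose, the force, the opening and the grip force at its end, in the units of the state.
- arm.get_state(): the state, without advancing time (a new reading comes with each control period).
- arm.grab_frame(name): name is "side" or "top" or "wrist"; returns (picture, depth): 400x640x3 uint8, red, green, blue; 400x640 float32, m along the optical axis (not along the pixel's ray), 0 where there is no reading.
- arm.camera_params(name): a dict with "vfov" (degrees; the focal length in pixels is half the picture's height over the tangent of half this angle, whatever the lens; pixels are square), "cx", "cy" (the principal point, pixels), "position" and "orientation" of the camera in the world; the wrist camera has in their place "tool_from_camera" (4x4, takes a point from camera to tool coordinates, whose origin is the TCP and whose axes are the flange's). Camera axes: x right, y down, z forward; pixel columns grow to the right and rows downward; lengths in m; the calibration is good to about 2 mm. The wrist camera is an equidistant fisheye: a pixel r from the principal point sees the ray r / f radians off the axis. A picture is of the moment at which its call begins: read the wrist's pose just before it. camera_params takes no time and is no camera call.
- arm.job_done(): hands the job in; it is judged then, once.
Trained networks look in the newest picture that a camera, given by its name, has taken for a name from the list of things; names that differ only in an ending like _2 or _b are one class to them, and where a whole thing is asked for, a point or a joint stands for the part that bears it (a point fixed in the world has none). Each returns a list of dicts, best first, with "p" (0 to 1); they miss things now and then, are a little off and sometimes report something else, mostly with a low value. They report only what shows in the picture. A call takes as long as a camera call. They do not tell look-alikes from the thing itself.
- arm.search_frame(label, camera): "point" ([x, y, z] in m, in the coordinates of the camera as it stood for that picture, good to about 4 mm: the middle of the surface that is visible of it).
- arm.pinpoint(label, camera): "point" ([x, y, z] in m, in the coordinates of the camera as it stood for that picture, good to about 4 mm: a listed point, or the origin of a listed thing).
The state is a dict: "t": time; "q": joint angles; "qd": joint speeds; "joint_efforts": joint torques, N m; "eef_pos": TCP position; "ee_rot": TCP orientation; "force": force on the tool from outside, world axes, zero at the start; "moment": the same for the moment, N m; "width": finger opening in m; "gripper_force": force on a finger pad.
Only numpy, scipy, OpenCV 4.12 (cv2) and the standard library are available. Lean on these libraries where they do the work, as an engineer would, in place of code of your own. Each camera call takes 0.05 s, during which the arm holds its last target. There are 200 camera calls.

TASK

Move the row of four green hardcover books from the wire drying rack to the packing rack, each into the grey slipcase made to its length and thickness, so that they stand in the order of the slipcases. Lower every book, spine up, all the way home without letting it drop, and leave the glue jar and the steel weight where they are.

Things in the scene. Friction and masses are not known exactly. Their poses are not given: they have to be found in the camera images.
- book_tall: Green hardcover, the longest book: 30 mm thick (y), 190 long (x), 120 high (z), 0.51 kg, spine up; origin: centre of underside. The books start 76 mm apart, in any order, in the drying rack on a fixed board 14 mm above the table; wire hoops 55 mm high stand 27.5 mm either side of each. Grip near the top, at mid length.
- book_thick: Green hardcover, the thickest book, same length as the slim one: 44 mm thick (y), 160 long (x), 110 high (z), 0.58 kg, spine up; origin: centre of underside. The books start 76 mm apart, in any order, in the drying rack on a fixed board 14 mm above the table; wire hoops 55 mm high stand 27.5 mm either side of each. Grip near the top, at mid length.
- book_slim: Green hardcover, the thinnest book: 18 mm thick (y), 160 long (x), 115 high (z), 0.25 kg, spine up; origin: centre of underside. The books start 76 mm apart, in any order, in the drying rack on a fixed board 14 mm above the table; wire hoops 55 mm high stand 27.5 mm either side of each. Grip near the top, at mid length.
- book_small: Green hardcover, the shortest and lowest book, as thick as the longest one: 30 mm thick (y), 130 long (x), 100 high (z), 0.29 kg, spine up; origin: centre of underside. The books start 76 mm apart, in any order, in the drying rack on a fixed board 14 mm above the table; wire hoops 55 mm high stand 27.5 mm either side of each. Grip near the top, at mid length.
- case_tall: Fixed grey slipcase for book_tall, mouth up: inside 40 mm wide (y), 202 long (x), 120 deep; walls and floor 3 mm; origin: centre of underside, z up. At mid length both long walls have a notch for the fingers, 50 mm wide, 38 deep from the rim. The slipcases stand 86 mm apart, in any order, in the packing rack (left or right of the drying rack). Home: spine flush with rim.
- case_thick: Fixed grey slipcase for book_thick, mouth up: inside 54 mm wide (y), 172 long (x), 110 deep; walls and floor 3 mm; origin: centre of underside, z up. At mid length both long walls have a notch for the fingers, 50 mm wide, 38 deep from the rim. The slipcases stand 86 mm apart, in any order, in the packing rack (left or right of the drying rack). Home: spine flush with rim.
- case_slim: Fixed grey slipcase for book_slim, mouth up: inside 28 mm wide (y), 172 long (x), 115 deep; walls and floor 3 mm; origin: centre of underside, z up. At mid length both long walls have a notch for the fingers, 50 mm wide, 38 deep from the rim. The slipcases stand 86 mm apart, in any order, in the packing rack (left or right of the drying rack). Home: spine flush with rim.
- case_small: Fixed grey slipcase for book_small, mouth up: inside 40 mm wide (y), 142 long (x), 100 deep; walls and floor 3 mm; origin: centre of underside, z up. At mid length both long walls have a notch for the fingers, 50 mm wide, 38 deep from the rim. The slipcases stand 86 mm apart, in any order, in the packing rack (left or right of the drying rack). Home: spine flush with rim.
- glue_jar: White closed glue jar, 72 mm across, 95 mm high, loose on the table beyond the racks. Origin: centre of its underside. Bystander.
- weight: Dark steel binder's pressing weight with a knob, 100 x 55 mm, 72 mm high, loose on the table beyond the racks, 1.6 kg. Origin: centre of its underside. Bystander.
Mind the look-alikes: they are no part of the job. Leave any pink look-alike of the book_tall alone.

How it is judged:
By the outcome, as a careful person would: the job done as asked, in the order asked, and still so for the second after the job is handed in, with the robot touching nothing.
It also fails if it takes over 122 s, if anything falls off the work surface, if the arm or the gripper's body presses on something with over 40 N, if the wrist force passes 120 N, or if a joint passes its speed limit or range.

## Working session

There is one attempt and no reset: what is moved stays moved. The work goes in short steps, Python scripts to look and compute and a tool call to move; the robot and the scene stay as the last step left them, time stands still between calls to the robot, and variables do not carry over. Pictures are saved under pics/ and viewed, at most 14 in all, crops included, and the job is handed in when it is done.

Besides the shell and the picture viewer there is one more tool, called as name(argument=value, ...), one argument or row to a line, values as JSON. move_arm: Moves the arm, as the interface text tells. Its arguments: {"type":"object","properties":{"rows":{"type":"array","items":{"type":"object","properties":{"translation":{"type":"array","items":{"type":"number"}},"rot":{"type":"array","items":{"type":"number"}},"hand":{"type":"number"}}}},"squeeze":{"type":"number"}},"required":["rows"]}

```bash
mkdir -p pics; ls
cat > h.py <<'E'
import numpy as np, cv2
from station import arm
from scipy.spatial.transform import Rotation as R
def shot(n,fn=None):
    im,d=arm.grab_frame(n)
    if fn: cv2.imwrite('pics/'+fn,im[:,:,::-1])
    return im,d
def K(n):
    p=arm.camera_params(n); return 200/np.tan(np.radians(p['vfov'])/2),p
def pose(p):
    o=np.array(p['orientation'],float)
    M=o if o.shape==(3,3) else (R.from_euler('xyz',o).as_matrix() if o.size==3 else None)
    return M,np.array(p['position'])
def cloud(n,d):
    f,p=K(n);M,t=pose(p);v,u=np.mgrid[:400,:640]
    P=np.stack([(u-p['cx'])/f*d,(v-p['cy'])/f*d,d],-1)
    W=P@M.T+t; W[d==0]=np.nan; return W
def w(n,pt):
    M,t=pose(K(n)[1]); return M@np.array(pt)+t
E
python3 - <<'E'
from h import *
for n in('top','side'):
    print(arm.camera_params(n)); im,d=shot(n,n+'0.png'); np.savez('pics/'+n,im=im,d=d)
    for l in ['book_tall','book_thick','book_slim','book_small','case_tall','case_thick','case_slim','case_small','glue_jar','weight']:
        print(l,[(round(r['p'],2),w(n,r['point']).round(3).tolist()) for r in arm.pinpoint(l,n)][:3])
print(arm.camera_params('wrist')); print(arm.get_state())
E
```

```text
pics
{'vfov': 48.32204266072127, 'cx': 319.67306132721006, 'cy': 199.23441122296262, 'position': array([ 0.54153614, -0.06254404,  1.3231698 ]), 'orientation': array([-3.06379999, -0.00676125, -1.56001309])}
book_tall [(0.97, [0.494, -0.302, 0.015]), (0.67, [0.519, -0.461, -0.0])]
book_thick [(0.88, [0.491, -0.146, 0.012])]
book_slim [(0.83, [0.499, -0.066, 0.012]), (0.22, [0.493, -0.301, 0.011])]
book_small [(0.82, [0.488, -0.222, 0.016])]
case_tall [(0.8, [0.501, 0.232, 0.016])]
case_thick [(0.71, [0.485, 0.315, 0.015])]
case_slim [(0.93, [0.5, 0.152, 0.013])]
case_small []
glue_jar [(0.61, [0.779, -0.041, -0.002])]
weight [(0.87, [0.772, 0.125, -0.001]), (0.65, [0.5, -0.068, 0.009])]
{'vfov': 52.10594846223482, 'cx': 316.6240694009355, 'cy': 193.74946478675506, 'position': array([ 0.10289469, -0.65562629,  0.6180282 ]), 'orientation': array([-2.20155901e+00,  1.83313313e-03, -7.34863708e-01])}
book_tall [(0.86, [0.519, -0.468, 0.002]), (0.67, [0.486, -0.296, 0.015]), (0.28, [0.772, 0.122, 0.003])]
book_thick [(0.84, [0.49, -0.15, 0.015])]
book_slim []
book_small [(0.69, [0.487, -0
[... 607 characters left out ...]
00000e+00,
         1.00000000e+00]])}
{'t': 1.1, 'q': array([ 1.44710687e+00,  3.58571390e-01,  1.18807745e-02,  1.64244968e-05,
       -1.22408664e+00, -2.88107635e-01]), 'qd': array([ 0.00080136, -0.00019025, -0.00091436, -0.00019417,  0.00018148,
        0.00092454]), 'joint_efforts': array([-5.88442781e-04, -5.82393944e+01,  2.93299878e+01,  7.00225398e+00,
        1.24161952e-02, -2.01508561e-05]), 'eef_pos': array([0.27018177, 0.61854054, 0.24057434]), 'ee_rot': array([-3.14156998e+00, -9.39149256e-06, -4.11791513e-01]), 'force': array([-0.33514241, -0.45549935,  0.63774919]), 'moment': array([-0.03682743, -0.00178632,  0.02657245]), 'gripper_force': 0.0, 'width': 0.08728851206121624}
```

View pics/top0.png

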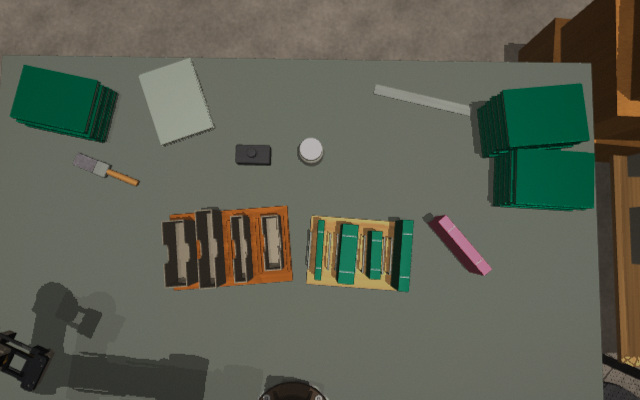

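View pics/side0.png

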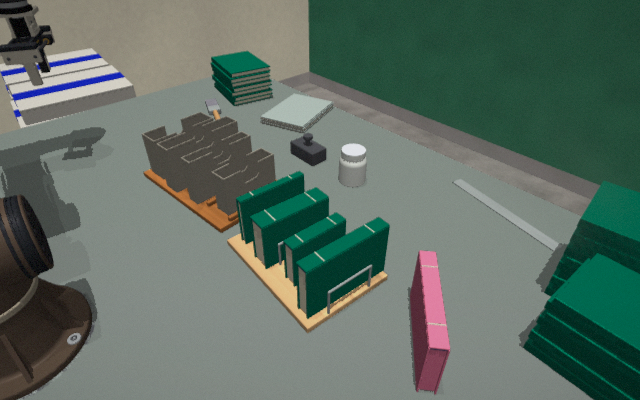

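Top picture, right = −y: green books are slim (319,250), thick (347,253), small (375,255) and tall (403,255). The cases are thick (178,252), tall (208,248), slim (240,248) and small (272,242). Possible confusions for the tall book are the pink book (463,245), which is excluded, and the green stacks at (65,100), (540,120) and (545,180), which lie flat outside the rack. I'll measure tops and rims from depth.

Run:
```python
from h import *
z=np.load('pics/top.npz');W=cloud('top',z['d']);im=z['im'].astype(int)
print('table z',np.nanmedian(W[180:200,330:480,2]), 'board',W[286,350],W[286,255])
g=(im[...,1]>im[...,0]+30)&(im[...,1]>60)
X,Y,Z=W[...,0],W[...,1],W[...,2]
def rect(m):
    (c,s,a)=cv2.minAreaRect((W[m][:,:2]*1000).astype(np.float32))
    if s[0]<s[1]: s=s[::-1];a-=90
    a=(a+90)%180-90
    return np.round(c,1),np.round(s,1),round(a,2),m.sum(),round(np.median(Z[m]),4)
def grow(m):
    k=cv2.connectedComponentsWithStats(m.astype(np.uint8),connectivity=4); i=1+np.argmax(k[2][1:,4]); return k[1]==i
for n,y,h in(('slim',-.066,.129),('thick',-.146,.124),('small',-.222,.114),('tall',-.302,.134)):
    m=g&(abs(Y-y)<.038)&(abs(Z-h)<.006)&(X<.65)
    print(n,rect(grow(m)))
for n,y,c in(('thick',.315,.11),('tall',.232,.12),('slim',.152,.115),('small',.06,.10)):
    near=(abs(Y-y)<.043)&(abs(X-.5)<.14)
    zz=Z[near]; print(n,'hist',np.histogram(zz[zz>.08],bins=np.arange(.08,.16,.004))[0], end=' ')
    for b in(0.0,.014):
        m=near&(abs(Z-(b+.003+c))<.005)
        if m.sum()>20: print(b,rect(m))
c=cv2.resize(z['im'][195:300,150:425],None,fx=2.9,fy=2.9,interpolation=2); cv2.imwrite('pics/c0.png',c[:,:,::-1])
```

```text
table z -0.0003512095203618282 board [ 0.39205458 -0.16105388  0.01390571] [0.38781475 0.11617686 0.00115212]
slim (array([500.6, -69.6]), array([157.6,  16.5]), -3.14, np.int64(354), np.float64(0.1285))
thick (array([ 490.1, -146.3]), array([158.3,  43. ]), -5.13, np.int64(922), np.float64(0.1237))
small (array([ 488.2, -222.3]), array([126.9,  28.9]), -2.0, np.int64(484), np.float64(0.1137))
tall (array([ 487.8, -299. ]), array([188.9,  29.3]), -4.23, np.int64(730), np.float64(0.1334))
thick hist [ 65  74  74  52  45  47  43  56  37  55  65 125  50   3   0   0   0   0
   0] 0.0 (array([485.6, 315.8]), array([173. ,  60.1]), 4.94, np.int64(125), np.float64(0.1127))
0.014 (array([485.7, 317.7]), array([178.1,  62.6]), 5.44, np.int64(209), np.float64(0.1265))
tall hist [ 50  62  49  57  73  68  55  48  42  40  52  36  61  83 119  13   1   0
   0] 0.0 (array([498.5, 231. ]), array([205.1,  45.3]), 5.13, np.int64(109), np.float64(0.1225))
0.014 (array([499.5, 232.4]), array([208. ,  47.6]), 5.29, np.int64(214), np.float64(0.1366))
slim hist [27 35 41 46 43 36 12 26 31 25 24 34 83 64  3  0  0  0  0] 0.0 (array([499.9, 144.8]), array([174. ,  32.5]), 5.1, np.int64(66), np.float64(0.1171))
0.014 (array([500., 146.]), array([178.1,  35.4]), 5.02, np.int64(156), np.float64(0.1312))
small hist [26 16 18 11 11 14 10 18 52 65 11  0  0  0  0  0  0  0  0] 0.0 (array([517.1,  59.9]), array([142.2,  43.7]), 5.28, np.int64(30), np.float64(0.1027))
0.014 (array([517. ,  61.3]), array([148. ,  46.5]), 5.13, np.int64(128), np.float64(0.1165))
```

View pics/c0.png

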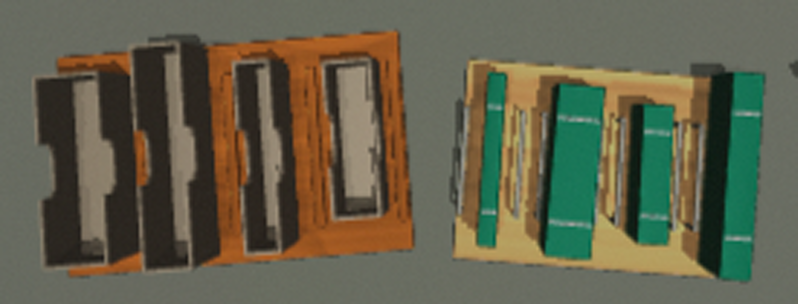

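The crop confirms the choice: four green books in the wire rack, slim (490,160), thick (575,170), small (655,175) and tall (740,175), with the pink one outside. Outer case sizes 60/47/35/46 × 178/208/178/148 match thick, tall, slim and small at yaw ≈5.2°. First move: hover over the cases for a wrist check.

move_arm(
  rows=[
    {"translation": [4,3,-1],"rot": [0,0,-4],"hand": 0},
    {"translation": [37.8,29.2,-6],"rot": [0,0,-28.8],"hand": 0},
    {"translation": [37.8,29.2,-6],"rot": [0,0,-28.8],"hand": 0},
    {"translation": [37.8,29.2,-6],"rot": [0,0,-28.8],"hand": 0},
    {"translation": [37.8,29.2,-6],"rot": [0,0,-28.8],"hand": 0.2},
    {"translation": [37.8,29.2,-6],"rot": [0,0,-28.8],"hand": 0.4},
    {"translation": [37.8,29.2,-6],"rot": [0,0,-28.8],"hand": 0.45},
    {"translation": [37.8,29.2,-6],"rot": [0,0,-28.8],"hand": 0.45},
  ],
)

```text
t: 1.77
eef_pos: [0.4296, 0.3269, 0.2838]
ee_rot: [-3.141, -0.001, 0.091]
force: [0.5, 0.4, 0.6]
width: 0.0669
gripper_force: 0.0
```

```bash
cat >> h.py <<'E'
def rel(x,y,z,yaw,yaw0=None):
    "row (cm,deg) to a world TCP target, pointing down"
    s=arm.get_state(); M0=R.from_euler('xyz',s['ee_rot']); T=R.from_euler('xyz',[np.pi,0,np.radians(yaw)])
    d=M0.inv().apply(np.array([x,y,z])-s['eef_pos'])*100
    print('row',d.round(2).tolist(),np.degrees((M0.inv()*T).as_rotvec()).round(2).tolist())
    print('at',s['eef_pos'].round(4),np.degrees(s['ee_rot']).round(2),'t',round(s['t'],2),'w',round(s['width'],4),'g',round(s['gripper_force'],1),'F',np.round(s['force'],1))
def wcloud(d,s):
    f,p=K('wrist');v,u=np.mgrid[:400,:640];a=u-p['cx'];b=v-p['cy'];r=np.hypot(a,b)+1e-9;th=r/f
    P=np.stack([a/r*np.tan(th)*d,b/r*np.tan(th)*d,d],-1); P[(d==0)|(th>1.3)]=np.nan
    C=p['tool_from_camera']; return (P@C[:3,:3].T+C[:3,3])@R.from_euler('xyz',s['ee_rot']).as_matrix().T+s['eef_pos']
E
python3 -c "
from h import *
rel(.5,.2,.3,5.2)"
```

```text
row [5.85, 13.28, -1.63] [-0.04, -0.03, 0.03]
at [0.4296 0.3269 0.2838] [-1.7996e+02 -3.0000e-02  5.2300e+00] t 1.77 w 0.0669 g 0.0 F [0.5 0.4 0.6]
```

move_arm(
  rows=[
    {"translation": [4,13.3,-5],"rot": [0,0,0],"hand": 0.45},
    {"translation": [4,13.3,-5],"rot": [0,0,0],"hand": 0.45},
    {"translation": [4,13.3,-5],"rot": [0,0,0],"hand": 0.45},
    {"translation": [4,13.3,-5],"rot": [0,0,0],"hand": 0.45},
    {"translation": [4,13.3,-5],"rot": [0,0,0],"hand": 0.45},
    {"translation": [4,13.3,-5],"rot": [0,0,0],"hand": 0.45},
  ],
)

```text
t: 2.27
eef_pos: [0.4816, 0.1989, 0.3338]
ee_rot: [-3.14, -0.001, 0.088]
force: [-0.0, 0.4, 0.1]
width: 0.0478
gripper_force: 0.0
```

Run:
```python
from h import *
rel(.487,-.299,.3,-4.2)
s=arm.get_state();im,d=shot('wrist','w0.png');W=wcloud(d,s);np.savez('pics/w0',im=im,d=d,W=W)
X,Y,Z=W[...,0],W[...,1],W[...,2]
for n,x,y,h,L,B in(('thick',.4857,.3177,.127,178,60),('tall',.4995,.2324,.137,208,46),('slim',.5,.146,.132,178,34),('small',.517,.0613,.117,148,46)):
    m=(abs(Y-y)<.043)&(abs(X-x)<.14)&(abs(Z-h)<.006)
    a=np.radians(5.2);P=W[m][:,:2]-[x,y];u=P@[np.cos(a),np.sin(a)]*1000;v=P@[-np.sin(a),np.cos(a)]*1000
    (c,sz,an)=cv2.minAreaRect((W[m][:,:2]*1000).astype(np.float32)) if m.sum()>3 else (0,0,0)
    print(n,m.sum(),np.round(c,1),np.round(sz,1),round(an,1),'u',np.percentile(u,[.5,99.5]).round(1),'v',np.percentile(v,[.5,99.5]).round(1),np.median(Z[m]).round(4))
```

```text
row [-3.85, 49.65, 3.32] [-0.07, -0.07, 9.26]
at [0.4816 0.1989 0.3338] [-1.7994e+02 -7.0000e-02  5.0600e+00] t 2.27 w 0.0478 g 0.0 F [-0.   0.4  0.1]
thick 1134 [485.9 315.9] [178.5  61.8] 5.1 u [-88.6  89.1] v [-32.4  28.7] 0.1278
tall 1185 [499.5 230.8] [208.9  47. ] 5.2 u [-104.2  103.7] v [-25.1  21.8] 0.138
slim 926 [499.6 144.4] [178.   35.3] 5.2 u [-88.4  88.3] v [-18.9  16.1] 0.1331
small 807 [516.6  60. ] [148.7  47.6] 5.2 u [-73.5  73.5] v [-24.9  22.1] 0.1178
```

View pics/w0.png

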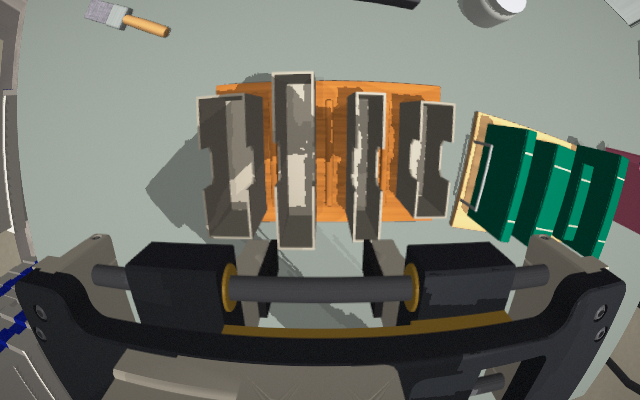

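Wrist picture: the four cases are at (230,165), (293,160), (366,165) and (428,160), the books at right, nothing blocking. Wrist and top agree to about 1.6 mm. Now on to hover over the books.

move_arm(
  rows=[
    {"translation": [-0.6,4,0],"rot": [0,0,1.2],"hand": 0.45},
    {"translation": [-1.2,8,0],"rot": [0,0,2.4],"hand": 0.45},
    {"translation": [-1.7,12,0],"rot": [0,0,3.6],"hand": 0.45},
    {"translation": [-2.2,16,0],"rot": [0,0,4.8],"hand": 0.45},
    {"translation": [-2.8,20,0],"rot": [0,0,6],"hand": 0.45},
    {"translation": [-3.4,24,0],"rot": [0,0,7.2],"hand": 0.45},
    {"translation": [-4,28,0],"rot": [0,0,8.4],"hand": 0.45},
    {"translation": [-4.5,32,0],"rot": [0,0,9.3],"hand": 0.45},
  ],
)

```text
t: 2.98
eef_pos: [0.4648, -0.1234, 0.3328]
ee_rot: [-3.141, 0.0, -0.07]
force: [2.0, 0.7, 1.0]
width: 0.0482
gripper_force: 0.0
```

move_arm(
  rows=[
    {"translation": [-0.5,4,0],"rot": [0,0,0],"hand": 0.45},
    {"translation": [-0.5,7,0],"rot": [0,0,0],"hand": 0.45},
    {"translation": [-0.5,7,0],"rot": [0,0,0],"hand": 0.45},
    {"translation": [-0.5,7,0],"rot": [0,0,0],"hand": 0.45},
  ],
)

```text
t: 3.32
eef_pos: [0.4552, -0.1927, 0.3322]
ee_rot: [-3.141, 0.002, -0.073]
force: [0.1, -0.2, -0.0]
width: 0.0481
gripper_force: 0.0
```

Run:
```python
from h import *
s=arm.get_state();im,d=shot('wrist','w1.png');W=wcloud(d,s)
X,Y,Z=W[...,0],W[...,1],W[...,2];i=im.astype(int);g=(i[...,1]>i[...,0]+30)&(i[...,1]>50)
for n,y,h in(('slim',-.0696,.129),('thick',-.1463,.124),('small',-.2223,.114),('tall',-.299,.134)):
    m=g&(abs(Y-y)<.036)&(abs(Z-h)<.004)&(X<.65)
    c,sz,a=cv2.minAreaRect((W[m][:,:2]*1000).astype(np.float32))
    if sz[0]<sz[1]: sz=sz[::-1];a-=90
    a=(a+90)%180-90; print(n,m.sum(),np.round(c,1),np.round(sz,1),round(a,2),np.median(Z[m]).round(4))
rel(.4875,-.2998,.16,-4.2)
```

```text
slim 1809 [500.8 -71.4] [159.1  18.2] -3.32 0.1301
thick 4736 [ 489.5 -148. ] [158.8  43.5] -4.51 0.1253
small 2517 [ 486.6 -223.1] [129.6  29.2] -2.92 0.1153
tall 3851 [ 487.6 -300. ] [188.6  30.3] -4.31 0.1353
row [4.01, 10.54, 17.23] [-0.01, 0.07, 0.07]
at [ 0.4553 -0.1919  0.3324] [-1.7999e+02  7.0000e-02 -4.1300e+00] t 3.37 w 0.0482 g 0.0 F [ 0.1  0.8 -0.2]
```

Good agreement with the top view. Descend on the tall book.

move_arm(
  rows=[
    {"translation": [1.4,3.6,1.5],"rot": [0,0,0],"hand": 0.45},
    {"translation": [2.7,7.2,3],"rot": [0,0,0],"hand": 0.45},
    {"translation": [4,10.5,5],"rot": [0,0,0],"hand": 0.45},
    {"translation": [4,10.5,9],"rot": [0,0,0],"hand": 0.45},
    {"translation": [4,10.5,13],"rot": [0,0,0],"hand": 0.45},
    {"translation": [4,10.5,16.5],"rot": [0,0,0],"hand": 0.45},
    {"translation": [4,10.5,16.5],"rot": [0,0,0],"hand": 0.45},
  ],
)

```text
t: 3.95
eef_pos: [0.4842, -0.2966, 0.1607]
ee_rot: [-3.138, 0.012, -0.071]
force: [-1.6, 1.1, -1.6]
width: 0.0482
gripper_force: 0.0
```

```bash
python3 -c "
from h import *
rel(.4876,-.2998,.1165,-4.3)"
```

```text
row [0.41, 0.32, 4.41] [-0.22, 0.67, 0.24]
at [ 0.4842 -0.2966  0.1607] [-179.78    0.67   -4.06] t 3.95 w 0.0482 g 0.0 F [-1.6  1.1 -1.6]
```

move_arm(
  rows=[
    {"translation": [0,0,0],"rot": [0,0,0],"hand": 0.45},
    {"translation": [0,0,0],"rot": [0,0,0],"hand": 0.45},
    {"translation": [0,0,2],"rot": [0,0,0],"hand": 0.45},
    {"translation": [0,0,4],"rot": [0,0,0],"hand": 0.45},
    {"translation": [0,0,4.6],"rot": [0,0,0],"hand": 0.45},
    {"translation": [0,0,4.6],"rot": [0,0,0],"hand": 0.45},
    {"translation": [0,0,4.6],"rot": [0,0,0],"hand": 0.45},
  ],
)

```text
t: 4.53
eef_pos: [0.489, -0.3, 0.1242]
ee_rot: [3.141, -0.002, -0.07]
force: [0.5, 0.4, 0.1]
width: 0.0484
gripper_force: 0.0
```

```bash
python3 -c "
from h import *
rel(.4876,-.2998,.1165,-4.3)"
```

```text
row [-0.14, -0.01, 0.76] [0.05, -0.14, 0.26]
at [ 0.489  -0.3     0.1242] [ 1.7995e+02 -1.4000e-01 -4.0400e+00] t 4.53 w 0.0484 g 0.0 F [0.5 0.4 0.1]
```

move_arm(
  rows=[
    {"translation": [-0.1,0,0.75],"rot": [0,0,0.3],"hand": 0.45},
    {"translation": [-0.1,0,0.75],"rot": [0,0,0.3],"hand": 0.5},
    {"translation": [-0.1,0,0.75],"rot": [0,0,0.3],"hand": 1},
    {"translation": [-0.1,0,0.75],"rot": [0,0,0.3],"hand": 1},
    {"translation": [-0.1,0,0.75],"rot": [0,0,0.3],"hand": 1},
    {"translation": [-0.1,0,0.75],"rot": [0,0,0.3],"hand": 1},
    {"translation": [-0.1,0,0.75],"rot": [0,0,0.3],"hand": 1},
  ],
  squeeze=35,
)

```text
t: 5.12
eef_pos: [0.4869, -0.2999, 0.115]
ee_rot: [3.141, -0.0, -0.077]
force: [-0.3, 0.3, 2.7]
width: 0.0301
gripper_force: 35.0
```

```bash
python3 -c "
from h import *
rel(.4876,-.2998,.1165,-4.3)"
```

```text
row [0.07, -0.01, -0.15] [0.01, -0.03, -0.09]
at [ 0.4869 -0.2999  0.115 ] [ 1.7999e+02 -3.0000e-02 -4.3900e+00] t 5.12 w 0.0301 g 35.0 F [-0.3  0.3  2.7]
```

Grip is good (30.1 mm, 35 N). Lift.

move_arm(
  rows=[
    {"translation": [0,0,-0.5],"rot": [0,0,0],"hand": 1},
    {"translation": [0,0,-2],"rot": [0,0,0],"hand": 1},
    {"translation": [0,0,-4.5],"rot": [0,0,0],"hand": 1},
    {"translation": [0,0,-7.5],"rot": [0,0,0],"hand": 1},
    {"translation": [0,0,-10.5],"rot": [0,0,0],"hand": 1},
    {"translation": [0,0,-13.5],"rot": [0,0,0],"hand": 1},
    {"translation": [0,0,-15.5],"rot": [0,0,0],"hand": 1},
    {"translation": [0,0,-16],"rot": [0,0,0],"hand": 1},
  ],
)

```text
t: 5.78
eef_pos: [0.4876, -0.3001, 0.2781]
ee_rot: [3.14, -0.004, -0.076]
force: [1.2, 0.0, -4.7]
width: 0.0298
gripper_force: 35.0
```

```bash
python3 -c "
from h import *
rel(.499,.2316,.275,5.2)"
```

```text
row [-2.93, -53.11, 0.24] [0.09, -0.25, -9.58]
at [ 0.4876 -0.3001  0.2781] [179.94  -0.25  -4.38] t 5.78 w 0.0298 g 35.0 F [ 1.2  0.  -4.7]
```

move_arm(
  rows=[
    {"translation": [-0.1,-2,0],"rot": [0,0,-0.4],"hand": 1},
    {"translation": [-0.3,-5,0],"rot": [0,0,-1],"hand": 1},
    {"translation": [-0.5,-8.5,0],"rot": [0,0,-1.7],"hand": 1},
    {"translation": [-0.7,-12,0],"rot": [0,0,-2.4],"hand": 1},
    {"translation": [-0.9,-15.7,0],"rot": [0,0,-3],"hand": 1},
    {"translation": [-1.1,-19.5,0],"rot": [0,0,-3.6],"hand": 1},
    {"translation": [-1.3,-23.3,0],"rot": [0,0,-4.2],"hand": 1},
    {"translation": [-1.5,-27,0],"rot": [0,0,-4.8],"hand": 1},
  ],
)

```text
t: 6.45
eef_pos: [0.4909, -0.0276, 0.2728]
ee_rot: [-3.141, 0.003, 0.007]
force: [1.3, -0.1, -6.5]
width: 0.0299
gripper_force: 35.0
```

move_arm(
  rows=[
    {"translation": [0.1,-3.7,0],"rot": [0,0,-0.7],"hand": 1},
    {"translation": [0.2,-7.4,0],"rot": [0,0,-1.4],"hand": 1},
    {"translation": [0.3,-11,0],"rot": [0,0,-2.1],"hand": 1},
    {"translation": [0.4,-14.5,0],"rot": [0,0,-2.8],"hand": 1},
    {"translation": [0.5,-18,0],"rot": [0,0,-3.4],"hand": 1},
    {"translation": [0.6,-21.5,0],"rot": [0,0,-4],"hand": 1},
    {"translation": [0.7,-24.5,0],"rot": [0,0,-4.5],"hand": 1},
    {"translation": [0.8,-26.1,0],"rot": [0,0,-4.8],"hand": 1},
  ],
)

```text
t: 7.12
eef_pos: [0.4975, 0.2344, 0.2723]
ee_rot: [3.141, 0.003, 0.093]
force: [0.2, -0.1, -5.8]
width: 0.0299
gripper_force: 35.0
```

move_arm(
  rows=[
    {"translation": [0,0,0.5],"rot": [0,0,0],"hand": 1},
    {"translation": [0,0,1],"rot": [0,0,0],"hand": 1},
    {"translation": [0,0,1],"rot": [0,0,0],"hand": 1},
    {"translation": [0,0,1],"rot": [0,0,0],"hand": 1},
  ],
)

```text
t: 7.45
eef_pos: [0.498, 0.2304, 0.2634]
ee_rot: [3.14, 0.002, 0.09]
force: [0.2, 0.3, -4.8]
width: 0.0299
gripper_force: 35.0
```

Run:
```python
from h import *
rel(.4988,.2316,.25,5.2)
s=arm.get_state();im,d=shot('wrist','w2.png');W=wcloud(d,s)
X,Y,Z=W[...,0],W[...,1],W[...,2];i=im.astype(int);g=(i[...,1]>i[...,0]+30)&(i[...,1]>50)
m=g&(abs(Y-.23)<.036)&(abs(X-.5)<.12)&(Z>.15);print(m.sum())
a=np.radians(5.2);P=W[m][:,:2]-s['eef_pos'][:2];u=P@[np.cos(a),np.sin(a)]*1000;v=P@[-np.sin(a),np.cos(a)]*1000
print(np.percentile(u,[1,99]),np.percentile(v,[1,99]),np.percentile(Z[m],[1,99]))
for n,x,y,h in(('tall',.4995,.2324,.137),):
    m=(abs(Y-y)<.043)&(abs(X-x)<.14)&(abs(Z-h)<.006);P=W[m][:,:2]-[x,y];u=P@[np.cos(a),np.sin(a)]*1000;v=P@[-np.sin(a),np.cos(a)]*1000
    print(m.sum(),np.percentile(u,[.5,99.5]).round(1),np.percentile(v,[.5,99.5]).round(1))
shot('side','s2.png')
```

```text
row [0.1, -0.12, 1.34] [0.08, 0.12, -0.05]
at [0.498  0.2304 0.2634] [1.7992e+02 1.2000e-01 5.1500e+00] t 7.45 w 0.0299 g 35.0 F [ 0.2  0.3 -4.8]
14865
[-24.06271048  94.51890678] [-13.73951225  14.47064967] [0.28152944 0.28504348]Traceback (most recent call last):
  File "<stdin>", line 10, in <module>
    return _quantile_unchecked(
        a, q, axis, out, overwrite_input, method, keepdims, weights)
    return _ureduce(a,
                    func=_quantile_ureduce_func,
    ...<5 lines>...
                    overwrite_input=overwrite_input,
                    method=method)
    r = func(a, **kwargs)
    result = _quantile(arr,
                       quantiles=q,
    ...<2 lines>...
                       out=out,
                       weights=wgt)
    slices_having_nans = np.isnan(arr[-1, ...])
                                  ~~~^^^^^^^^^
IndexError: index -1 is out of bounds for axis 0 with size 0
```

View pics/w2.png

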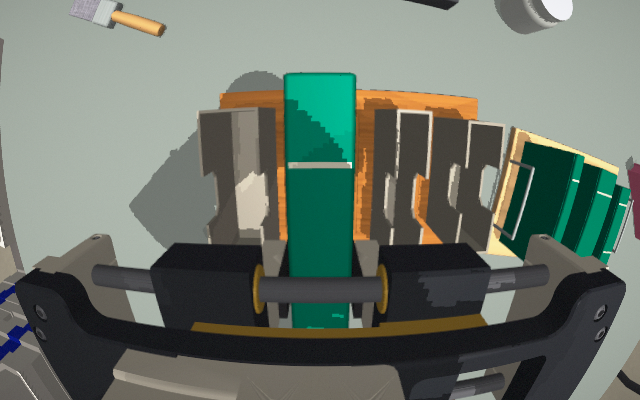

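Held book (320,190) sits centred and aligned over the tall case (middle of the row). The wrist camera sees the book at +0.4 mm of the TCP, so its case values are trustworthy. Lower.

move_arm(
  rows=[
    {"translation": [0.1,0,1],"rot": [0,0,0],"hand": 1},
    {"translation": [0.1,0,2.2],"rot": [0,0,0],"hand": 1},
    {"translation": [0.1,0,3.5],"rot": [0,0,0],"hand": 1},
    {"translation": [0.1,0,5],"rot": [0,0,0],"hand": 1},
    {"translation": [0.1,0,6.5],"rot": [0,0,0],"hand": 1},
    {"translation": [0.1,0,8],"rot": [0,0,0],"hand": 1},
    {"translation": [0.1,0,9.5],"rot": [0,0,0],"hand": 1},
    {"translation": [0.1,0,11],"rot": [0,0,0],"hand": 1},
  ],
)

```text
t: 8.17
eef_pos: [0.4997, 0.2311, 0.1537]
ee_rot: [-3.141, -0.0, 0.09]
force: [0.1, 0.5, -6.1]
width: 0.0299
gripper_force: 35.0
```

move_arm(
  rows=[
    {"translation": [0,0,0.8],"rot": [0,0,0],"hand": 1},
    {"translation": [0,0,1.6],"rot": [0,0,0],"hand": 1},
    {"translation": [0,0,2.2],"rot": [0,0,0],"hand": 1},
    {"translation": [0,0,2.7],"rot": [0,0,0],"hand": 1},
    {"translation": [0,0,2.9],"rot": [0,0,0],"hand": 1},
    {"translation": [0,0,2.9],"rot": [0,0,0],"hand": 1},
  ],
)

```text
t: 8.67
eef_pos: [0.4996, 0.2317, 0.1254]
ee_rot: [3.141, 0.0, 0.091]
force: [0.3, -0.0, -6.1]
width: 0.0301
gripper_force: 35.0
```

```bash
python3 -c "
from h import *
rel(.4990,.2304,.118,5.2)"
```

```text
row [-0.07, 0.13, 0.74] [0.01, 0.01, 0.0]
at [0.4996 0.2317 0.1254] [1.7999e+02 1.0000e-02 5.2000e+00] t 8.67 w 0.0301 g 35.0 F [ 0.3 -0.  -6.1]
```

move_arm(
  rows=[
    {"translation": [0,0,0.3],"rot": [0,0,0],"hand": 1},
    {"translation": [0,0,0.5],"rot": [0,0,0],"hand": 1},
    {"translation": [0,0,0.65],"rot": [0,0,0],"hand": 1},
    {"translation": [0,0,0.7],"rot": [0,0,0],"hand": 1},
    {"translation": [0,0,0.75],"rot": [0,0,0],"hand": 1},
    {"translation": [0,0,0.75],"rot": [0,0,0],"hand": 1},
  ],
)

```text
t: 9.17
eef_pos: [0.4996, 0.2318, 0.1181]
ee_rot: [-3.142, -0.0, 0.091]
force: [-0.3, 1.6, -5.9]
width: 0.0301
gripper_force: 35.0
```

move_arm(
  rows=[
    {"translation": [0,0,0],"rot": [0,0,0],"hand": 1},
    {"translation": [0,0,0],"rot": [0,0,0],"hand": 1},
  ],
)

```text
t: 9.33
eef_pos: [0.4996, 0.2318, 0.1182]
ee_rot: [-3.141, -0.0, 0.091]
force: [0.0, -0.2, -5.7]
width: 0.0297
gripper_force: 35.0
```

Not yet touching; 1 mm steps until the force shows the floor.

move_arm(
  rows=[
    {"translation": [0,0,0.05],"rot": [0,0,0],"hand": 1},
    {"translation": [0,0,0.1],"rot": [0,0,0],"hand": 1},
    {"translation": [0,0,0.1],"rot": [0,0,0],"hand": 1},
  ],
)

```text
t: 9.58
eef_pos: [0.4997, 0.2318, 0.118]
ee_rot: [-3.141, -0.001, 0.091]
force: [-4.5, -1.0, 4.2]
width: 0.0296
gripper_force: 35.0
```

move_arm(
  rows=[
    {"translation": [0,0,0.05],"rot": [0,0,0],"hand": 1},
    {"translation": [0,0,0.1],"rot": [0,0,0],"hand": 1},
    {"translation": [0,0,0.1],"rot": [0,0,0],"hand": 1},
  ],
)

```text
t: 9.83
eef_pos: [0.4997, 0.2318, 0.1179]
ee_rot: [-3.141, -0.001, 0.091]
force: [-8.0, -2.2, 14.0]
width: 0.0298
gripper_force: 35.0
```

Contact on the floor (14 N). Relax 1 mm, open, rise.

move_arm(
  rows=[
    {"translation": [0,0,-0.1],"rot": [0,0,0],"hand": 0.8},
    {"translation": [0,0,-0.1],"rot": [0,0,0],"hand": 0.6},
    {"translation": [0,0,-0.1],"rot": [0,0,0],"hand": 0.48},
    {"translation": [0,0,-0.1],"rot": [0,0,0],"hand": 0.48},
    {"translation": [0,0,-0.1],"rot": [0,0,0],"hand": 0.48},
    {"translation": [0,0,-0.1],"rot": [0,0,0],"hand": 0.48},
  ],
)

```text
t: 10.33
eef_pos: [0.4998, 0.2319, 0.1171]
ee_rot: [-3.142, -0.0, 0.091]
force: [-1.3, -0.2, -0.4]
width: 0.0454
gripper_force: 0.0
```

move_arm(
  rows=[
    {"translation": [0,0,-0.5],"rot": [0,0,0],"hand": 0.48},
    {"translation": [0,0,-2],"rot": [0,0,0],"hand": 0.48},
    {"translation": [0,0,-4],"rot": [0,0,0],"hand": 0.48},
    {"translation": [0,0,-7],"rot": [0,0,0],"hand": 0.48},
    {"translation": [0,0,-10],"rot": [0,0,0],"hand": 0.48},
    {"translation": [0,0,-12],"rot": [0,0,0],"hand": 0.48},
    {"translation": [0,0,-12],"rot": [0,0,0],"hand": 0.48},
    {"translation": [0,0,-12],"rot": [0,0,0],"hand": 0.48},
  ],
)

```text
t: 11.0
eef_pos: [0.5001, 0.2322, 0.2387]
ee_rot: [-3.139, -0.003, 0.091]
force: [-0.1, -0.1, -0.3]
width: 0.0457
gripper_force: 0.0
```

Run:
```python
from h import *
rel(.487,-.2229,.24,-2.7)
s=arm.get_state();im,d=shot('wrist','w3.png');W=wcloud(d,s)
X,Y,Z=W[...,0],W[...,1],W[...,2];i=im.astype(int);g=(i[...,1]>i[...,0]+30)&(i[...,1]>50)
m=g&(abs(Y-.23)<.036)&(abs(X-.5)<.12);print(m.sum(),np.percentile(Z[m],[5,50,95]).round(4))
```

```text
row [-5.43, 45.21, -0.23] [-0.13, -0.14, 7.91]
at [0.5001 0.2322 0.2387] [-1.7988e+02 -1.5000e-01  5.2100e+00] t 11.0 w 0.0457 g 0.0 F [-0.1 -0.1 -0.3]
6391 [0.1368 0.1383 0.1394]
```

View pics/w3.png

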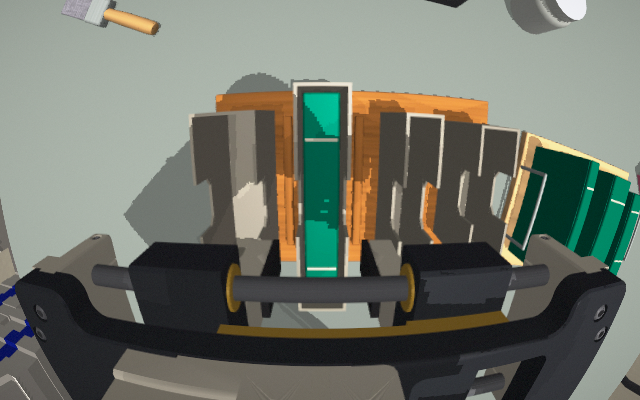

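The tall book is flush (top z .138 in the wrist frame = rim) and centred at (322,190). Next, the small book.

move_arm(
  rows=[
    {"translation": [-0.4,3,0],"rot": [0,0,0.5],"hand": 0.48},
    {"translation": [-0.9,7,0],"rot": [0,0,1.2],"hand": 0.48},
    {"translation": [-1.4,11,0],"rot": [0,0,1.9],"hand": 0.48},
    {"translation": [-1.9,15,0],"rot": [0,0,2.6],"hand": 0.48},
    {"translation": [-2.4,19.3,0],"rot": [0,0,3.4],"hand": 0.48},
    {"translation": [-2.9,23.5,0],"rot": [0,0,4.2],"hand": 0.48},
    {"translation": [-3.4,28,0],"rot": [0,0,5],"hand": 0.48},
    {"translation": [-3.9,32.5,0],"rot": [0,0,5.7],"hand": 0.48},
  ],
)

```text
t: 11.72
eef_pos: [0.4893, -0.0879, 0.2361]
ee_rot: [3.141, 0.002, -0.009]
force: [1.3, -0.2, -1.1]
width: 0.0456
gripper_force: 0.0
```

move_arm(
  rows=[
    {"translation": [-0.1,4,0],"rot": [0,0,0.7],"hand": 0.48},
    {"translation": [-0.2,8,0],"rot": [0,0,1.4],"hand": 0.48},
    {"translation": [-0.25,11.5,1],"rot": [0,0,2],"hand": 0.48},
    {"translation": [-0.3,12.8,3],"rot": [0,0,2.2],"hand": 0.48},
    {"translation": [-0.3,12.8,5],"rot": [0,0,2.2],"hand": 0.48},
    {"translation": [-0.3,12.8,7],"rot": [0,0,2.2],"hand": 0.48},
    {"translation": [-0.3,12.8,7],"rot": [0,0,2.2],"hand": 0.48},
    {"translation": [-0.3,12.8,7],"rot": [0,0,2.2],"hand": 0.48},
  ],
)

```text
t: 12.38
eef_pos: [0.4851, -0.214, 0.1657]
ee_rot: [3.142, 0.004, -0.047]
force: [1.5, -0.6, 0.5]
width: 0.0454
gripper_force: 0.0
```

```bash
python3 -c "
from h import *
rel(.4868,-.2231,.0955,-2.8)"
```

```text
row [0.24, 0.9, 7.02] [0.0, 0.24, 0.1]
at [ 0.4851 -0.214   0.1657] [180.     0.24  -2.7 ] t 12.38 w 0.0454 g 0.0 F [ 1.5 -0.6  0.5]
```

move_arm(
  rows=[
    {"translation": [0.2,0.9,0],"rot": [0,0,0],"hand": 0.48},
    {"translation": [0.2,0.9,1.5],"rot": [0,0,0],"hand": 0.48},
    {"translation": [0.2,0.9,3.5],"rot": [0,0,0],"hand": 0.48},
    {"translation": [0.2,0.9,5],"rot": [0,0,0],"hand": 0.48},
    {"translation": [0.2,0.9,6.2],"rot": [0,0,0],"hand": 0.48},
    {"translation": [0.2,0.9,6.2],"rot": [0,0,0],"hand": 0.48},
    {"translation": [0.2,0.9,6.2],"rot": [0,0,0],"hand": 0.48},
  ],
)

```text
t: 12.97
eef_pos: [0.4885, -0.2232, 0.1059]
ee_rot: [3.141, -0.0, -0.046]
force: [0.0, 0.7, 0.8]
width: 0.0458
gripper_force: 0.0
```

```bash
python3 -c "
from h import *
rel(.4868,-.2231,.0955,-2.8)"
```

```text
row [-0.17, -0.0, 1.04] [0.02, -0.02, 0.15]
at [ 0.4885 -0.2232  0.1059] [ 1.7998e+02 -2.0000e-02 -2.6500e+00] t 12.97 w 0.0458 g 0.0 F [0.  0.7 0.8]
```

move_arm(
  rows=[
    {"translation": [-0.15,0,0.5],"rot": [0,0,0.1],"hand": 0.48},
    {"translation": [-0.15,0,1],"rot": [0,0,0.1],"hand": 0.48},
    {"translation": [-0.15,0,1],"rot": [0,0,0.1],"hand": 0.48},
    {"translation": [-0.15,0,1],"rot": [0,0,0.1],"hand": 1},
    {"translation": [-0.15,0,1],"rot": [0,0,0.1],"hand": 1},
    {"translation": [-0.15,0,1],"rot": [0,0,0.1],"hand": 1},
    {"translation": [-0.15,0,1],"rot": [0,0,0.1],"hand": 1},
    {"translation": [-0.15,0,1],"rot": [0,0,0.1],"hand": 1},
  ],
)

```text
t: 13.63
eef_pos: [0.4866, -0.223, 0.0954]
ee_rot: [3.141, -0.0, -0.049]
force: [-0.3, -0.2, 1.4]
width: 0.0297
gripper_force: 34.9
```

move_arm(
  rows=[
    {"translation": [0,0,-0.5],"rot": [0,0,0],"hand": 1},
    {"translation": [0,0,-2],"rot": [0,0,0],"hand": 1},
    {"translation": [0,0,-4.5],"rot": [0,0,0],"hand": 1},
    {"translation": [0,0,-7.5],"rot": [0,0,0],"hand": 1},
    {"translation": [0,0,-10.5],"rot": [0,0,0],"hand": 1},
    {"translation": [0,0,-13.5],"rot": [0,0,0],"hand": 1},
    {"translation": [0,0,-15.5],"rot": [0,0,0],"hand": 1},
    {"translation": [0,0,-16],"rot": [0,0,0],"hand": 1},
  ],
)

```text
t: 14.3
eef_pos: [0.4876, -0.2233, 0.2591]
ee_rot: [3.141, -0.005, -0.048]
force: [1.5, 0.2, -2.5]
width: 0.0297
gripper_force: 34.9
```

```bash
python3 -c "
from h import *
rel(.5166,.0600,.25,5.2)"
```

```text
row [1.52, -28.44, 0.89] [0.07, -0.31, -7.98]
at [ 0.4876 -0.2233  0.2591] [179.95  -0.31  -2.78] t 14.3 w 0.0297 g 34.9 F [ 1.5  0.2 -2.5]
```

move_arm(
  rows=[
    {"translation": [0.1,-2,0],"rot": [0,0,-0.5],"hand": 1},
    {"translation": [0.3,-5.5,0],"rot": [0,0,-1.5],"hand": 1},
    {"translation": [0.5,-9.5,0],"rot": [0,0,-2.6],"hand": 1},
    {"translation": [0.7,-13.5,0],"rot": [0,0,-3.7],"hand": 1},
    {"translation": [0.9,-17.5,0],"rot": [0,0,-4.8],"hand": 1},
    {"translation": [1.1,-21.5,0],"rot": [0,0,-6],"hand": 1},
    {"translation": [1.3,-25.3,0],"rot": [0,0,-7.2],"hand": 1},
    {"translation": [1.5,-28.4,0],"rot": [0,0,-8],"hand": 1},
  ],
)

```text
t: 14.97
eef_pos: [0.5142, 0.0624, 0.2538]
ee_rot: [-3.141, 0.002, 0.093]
force: [0.6, -0.1, -2.7]
width: 0.0302
gripper_force: 34.9
```

move_arm(
  rows=[
    {"translation": [0,0,1],"rot": [0,0,0],"hand": 1},
    {"translation": [0,0,2],"rot": [0,0,0],"hand": 1},
    {"translation": [0,0,2],"rot": [0,0,0],"hand": 1},
    {"translation": [0,0,2],"rot": [0,0,0],"hand": 1},
    {"translation": [0,0,2],"rot": [0,0,0],"hand": 1},
  ],
)

```text
t: 15.38
eef_pos: [0.515, 0.0589, 0.2349]
ee_rot: [3.141, 0.001, 0.09]
force: [0.0, -0.1, -2.8]
width: 0.0297
gripper_force: 35.0
```

```bash
cat > chk.py <<'E'
from h import *
import sys
def held(cx,cy,h,name=None):
    s=arm.get_state();im,d=shot('wrist',name);W=wcloud(d,s)
    X,Y,Z=W[...,0],W[...,1],W[...,2];i=im.astype(int);g=(i[...,1]>i[...,0]+30)&(i[...,1]>50)
    a=np.radians(5.2);e=np.array([[np.cos(a),np.sin(a)],[-np.sin(a),np.cos(a)]])
    t=s['eef_pos']; m=g&(abs(Y-t[1])<.036)&(abs(X-t[0])<.12)&(Z>t[2])
    q=(W[m][:,:2]-t[:2])@e.T*1000; print('held u,v',np.percentile(q,[1,99],axis=0).round(1).tolist(),np.percentile(Z[m],[1,99]).round(4))
    m=(np.hypot(X-cx,Y-cy)<.12)&(abs(Z-h)<.006)&~g; q=(W[m][:,:2]-[cx,cy])@e.T*1000; q=q[abs(q[:,1])<38]
    print('rim',len(q),np.percentile(q,[1,99],axis=0).round(1).tolist())
E
python3 -c "
from chk import *
rel(.5166,.0600,.0984,5.2);held(.5166,.06,.118)"
```

```text
row [0.18, -0.1, 13.65] [0.03, 0.04, -0.07]
at [0.515  0.0589 0.2349] [1.7997e+02 4.0000e-02 5.1300e+00] t 15.38 w 0.0297 g 35.0 F [ 0.  -0.1 -2.8]
held u,v [[-25.1, -13.8], [65.1, 14.5]] [0.2503 0.2561]
rim 320 [[57.6, -23.4], [73.8, 22.7]]
```

move_arm(
  rows=[
    {"translation": [0.2,0,1],"rot": [0,0,0],"hand": 1},
    {"translation": [0.2,0,2.2],"rot": [0,0,0],"hand": 1},
    {"translation": [0.2,0,3.5],"rot": [0,0,0],"hand": 1},
    {"translation": [0.2,0,5],"rot": [0,0,0],"hand": 1},
    {"translation": [0.2,0,6.5],"rot": [0,0,0],"hand": 1},
    {"translation": [0.2,0,8],"rot": [0,0,0],"hand": 1},
    {"translation": [0.2,0,9.5],"rot": [0,0,0],"hand": 1},
    {"translation": [0.2,0,11],"rot": [0,0,0],"hand": 1},
  ],
)

```text
t: 16.1
eef_pos: [0.5174, 0.0596, 0.1242]
ee_rot: [-3.141, -0.001, 0.09]
force: [-0.1, -0.0, -3.1]
width: 0.0298
gripper_force: 35.0
```

move_arm(
  rows=[
    {"translation": [0,0,0.8],"rot": [0,0,0],"hand": 1},
    {"translation": [0,0,1.4],"rot": [0,0,0],"hand": 1},
    {"translation": [0,0,1.8],"rot": [0,0,0],"hand": 1},
    {"translation": [0,0,2],"rot": [0,0,0],"hand": 1},
    {"translation": [0,0,2],"rot": [0,0,0],"hand": 1},
    {"translation": [0,0,2],"rot": [0,0,0],"hand": 1},
  ],
)

```text
t: 16.6
eef_pos: [0.5176, 0.0603, 0.1056]
ee_rot: [-3.141, -0.001, 0.091]
force: [-0.1, -0.0, -3.8]
width: 0.03
gripper_force: 35.0
```

```bash
python3 -c "
from chk import *
rel(.5166,.0600,.0984,5.2)"
```

```text
row [-0.1, 0.02, 0.72] [-0.01, -0.05, 0.01]
at [0.5176 0.0603 0.1056] [-1.7999e+02 -5.0000e-02  5.2100e+00] t 16.6 w 0.03 g 35.0 F [-0.1 -0.  -3.8]
```

move_arm(
  rows=[
    {"translation": [-0.1,0,0.3],"rot": [0,0,0],"hand": 1},
    {"translation": [-0.1,0,0.5],"rot": [0,0,0],"hand": 1},
    {"translation": [-0.1,0,0.6],"rot": [0,0,0],"hand": 1},
    {"translation": [-0.1,0,0.7],"rot": [0,0,0],"hand": 1},
    {"translation": [-0.1,0,0.7],"rot": [0,0,0],"hand": 1},
    {"translation": [-0.1,0,0.7],"rot": [0,0,0],"hand": 1},
  ],
)

```text
t: 17.1
eef_pos: [0.5161, 0.0601, 0.0984]
ee_rot: [3.142, -0.0, 0.091]
force: [-2.9, 0.8, 2.8]
width: 0.0301
gripper_force: 35.0
```

move_arm(
  rows=[
    {"translation": [0,0,0.05],"rot": [0,0,0],"hand": 1},
    {"translation": [0,0,0.1],"rot": [0,0,0],"hand": 1},
    {"translation": [0,0,0.1],"rot": [0,0,0],"hand": 1},
  ],
)

```text
t: 17.35
eef_pos: [0.5161, 0.06, 0.0984]
ee_rot: [3.141, -0.0, 0.091]
force: [-7.8, -0.2, 14.4]
width: 0.0298
gripper_force: 35.0
```

On the floor; release and rise.

move_arm(
  rows=[
    {"translation": [0,0,-0.1],"rot": [0,0,0],"hand": 0.8},
    {"translation": [0,0,-0.1],"rot": [0,0,0],"hand": 0.6},
    {"translation": [0,0,-0.1],"rot": [0,0,0],"hand": 0.48},
    {"translation": [0,0,-0.1],"rot": [0,0,0],"hand": 0.48},
    {"translation": [0,0,-0.1],"rot": [0,0,0],"hand": 0.48},
    {"translation": [0,0,-0.1],"rot": [0,0,0],"hand": 0.48},
  ],
)

```text
t: 17.85
eef_pos: [0.5163, 0.0601, 0.098]
ee_rot: [3.142, -0.0, 0.091]
force: [1.0, -0.2, -0.1]
width: 0.0452
gripper_force: 0.0
```

move_arm(
  rows=[
    {"translation": [0,0,-0.5],"rot": [0,0,0],"hand": 0.48},
    {"translation": [0,0,-2],"rot": [0,0,0],"hand": 0.48},
    {"translation": [0,0,-4],"rot": [0,0,0],"hand": 0.48},
    {"translation": [0,0,-7],"rot": [0,0,0],"hand": 0.45},
    {"translation": [0,0,-10],"rot": [0,0,0],"hand": 0.4},
    {"translation": [0,0,-12],"rot": [0,0,0],"hand": 0.32},
    {"translation": [0,0,-12],"rot": [0,0,0],"hand": 0.32},
    {"translation": [0,0,-12],"rot": [0,0,0],"hand": 0.32},
  ],
)

```text
t: 18.52
eef_pos: [0.5168, 0.0604, 0.2197]
ee_rot: [-3.14, -0.003, 0.091]
force: [-0.6, 0.1, -1.2]
width: 0.0589
gripper_force: 0.0
```

Run:
```python
from h import *
rel(.4898,-.1476,.2,-4.6)
s=arm.get_state();im,d=shot('wrist','w4.png');W=wcloud(d,s)
X,Y,Z=W[...,0],W[...,1],W[...,2];i=im.astype(int);g=(i[...,1]>i[...,0]+30)&(i[...,1]>50)
m=g&(abs(Y-.06)<.036)&(abs(X-.5)<.12);print(m.sum(),np.percentile(Z[m],[5,50,95]).round(4))
```

```text
row [-4.58, 20.47, 1.93] [-0.09, -0.16, 9.8]
at [0.5168 0.0604 0.2197] [-1.7993e+02 -1.7000e-01  5.2000e+00] t 18.52 w 0.0589 g 0.0 F [-0.6  0.1 -1.2]
4889 [0.1168 0.1182 0.1194]
```

The small book is home (top = rim). Next, the thick book.

move_arm(
  rows=[
    {"translation": [-0.7,3,0],"rot": [0,0,1.5],"hand": 0.32},
    {"translation": [-1.6,7,0],"rot": [0,0,3.4],"hand": 0.32},
    {"translation": [-2.5,11,0],"rot": [0,0,5.3],"hand": 0.32},
    {"translation": [-3.4,15,0.5],"rot": [0,0,7.2],"hand": 0.32},
    {"translation": [-4.2,18.7,1.5],"rot": [0,0,9],"hand": 0.32},
    {"translation": [-4.6,20.5,3.5],"rot": [0,0,9.8],"hand": 0.32},
    {"translation": [-4.6,20.5,5.5],"rot": [0,0,9.8],"hand": 0.32},
    {"translation": [-4.6,20.5,5.5],"rot": [0,0,9.8],"hand": 0.32},
  ],
)

```text
t: 19.23
eef_pos: [0.4854, -0.1494, 0.1584]
ee_rot: [3.142, 0.008, -0.084]
force: [-1.0, -1.0, -0.5]
width: 0.0593
gripper_force: 0.0
```

move_arm(
  rows=[
    {"translation": [0,0,0],"rot": [0,0,0],"hand": 0.32},
    {"translation": [0,0,0],"rot": [0,0,0],"hand": 0.32},
    {"translation": [0,0,0],"rot": [0,0,0],"hand": 0.32},
  ],
)

```text
t: 19.48
eef_pos: [0.4899, -0.1477, 0.1641]
ee_rot: [3.142, -0.001, -0.079]
force: [0.6, -0.6, 0.4]
width: 0.0599
gripper_force: 0.0
```

```bash
python3 -c "
from chk import *
rel(.4897,-.1476,.1055,-4.6)"
```

```text
row [-0.03, -0.01, 5.86] [0.0, -0.08, 0.09]
at [ 0.4899 -0.1477  0.1641] [ 1.80e+02 -8.00e-02 -4.51e+00] t 19.48 w 0.0599 g 0.0 F [ 0.6 -0.6  0.4]
```

move_arm(
  rows=[
    {"translation": [0,0,1.5],"rot": [0,0,0],"hand": 0.32},
    {"translation": [0,0,3],"rot": [0,0,0],"hand": 0.32},
    {"translation": [0,0,4.5],"rot": [0,0,0],"hand": 0.32},
    {"translation": [0,0,5.4],"rot": [0,0,0],"hand": 0.32},
    {"translation": [0,0,5.8],"rot": [0,0,0],"hand": 0.32},
    {"translation": [0,0,5.8],"rot": [0,0,0],"hand": 0.32},
    {"translation": [0,0,5.8],"rot": [0,0,0],"hand": 0.32},
  ],
)

```text
t: 20.07
eef_pos: [0.4896, -0.1481, 0.1058]
ee_rot: [3.141, -0.001, -0.079]
force: [-0.3, 0.3, 0.6]
width: 0.0596
gripper_force: 0.0
```

```bash
python3 -c "
from chk import *
rel(.4897,-.1476,.1055,-4.6)"
```

```text
row [0.01, -0.05, 0.03] [0.01, -0.04, 0.05]
at [ 0.4896 -0.1481  0.1058] [ 1.7999e+02 -4.0000e-02 -4.5500e+00] t 20.07 w 0.0596 g 0.0 F [-0.3  0.3  0.6]
```

move_arm(
  rows=[
    {"translation": [0,0,0],"rot": [0,0,0],"hand": 0.45},
    {"translation": [0,0,0],"rot": [0,0,0],"hand": 1},
    {"translation": [0,0,0],"rot": [0,0,0],"hand": 1},
    {"translation": [0,0,0],"rot": [0,0,0],"hand": 1},
    {"translation": [0,0,0],"rot": [0,0,0],"hand": 1},
    {"translation": [0,0,0],"rot": [0,0,0],"hand": 1},
  ],
  squeeze=38,
)

```text
t: 20.57
eef_pos: [0.4894, -0.1483, 0.1057]
ee_rot: [-3.142, -0.001, -0.08]
force: [-2.0, 2.6, 6.2]
width: 0.0439
gripper_force: 38.0
```

move_arm(
  rows=[
    {"translation": [0,0,-0.5],"rot": [0,0,0],"hand": 1},
    {"translation": [0,0,-2],"rot": [0,0,0],"hand": 1},
    {"translation": [0,0,-4.5],"rot": [0,0,0],"hand": 1},
    {"translation": [0,0,-7.5],"rot": [0,0,0],"hand": 1},
    {"translation": [0,0,-10.5],"rot": [0,0,0],"hand": 1},
    {"translation": [0,0,-13.5],"rot": [0,0,0],"hand": 1},
    {"translation": [0,0,-15.5],"rot": [0,0,0],"hand": 1},
    {"translation": [0,0,-16],"rot": [0,0,0],"hand": 1},
  ],
)

```text
t: 21.23
eef_pos: [0.4898, -0.1484, 0.2682]
ee_rot: [-3.141, -0.004, -0.08]
force: [0.2, 0.9, -5.7]
width: 0.0437
gripper_force: 38.0
```

```bash
python3 -c "
from chk import *
rel(.4859,.3157,.265,5.2)"
```

```text
row [-4.11, -46.23, 0.31] [0.01, -0.24, -9.79]
at [ 0.4898 -0.1484  0.2682] [-179.99   -0.24   -4.59] t 21.23 w 0.0437 g 38.0 F [ 0.2  0.9 -5.7]
```

move_arm(
  rows=[
    {"translation": [-0.2,-2,0],"rot": [0,0,-0.4],"hand": 1},
    {"translation": [-0.5,-5,0],"rot": [0,0,-1.1],"hand": 1},
    {"translation": [-0.8,-8.5,0],"rot": [0,0,-1.8],"hand": 1},
    {"translation": [-1.1,-12,0],"rot": [0,0,-2.6],"hand": 1},
    {"translation": [-1.4,-15.7,0],"rot": [0,0,-3.4],"hand": 1},
    {"translation": [-1.7,-19.5,0],"rot": [0,0,-4.2],"hand": 1},
    {"translation": [-2,-23.3,0],"rot": [0,0,-5],"hand": 1},
    {"translation": [-2.4,-27,0],"rot": [0,0,-5.7],"hand": 1},
  ],
)

```text
t: 21.9
eef_pos: [0.4852, 0.1242, 0.263]
ee_rot: [3.141, 0.003, 0.02]
force: [1.4, -0.3, -5.9]
width: 0.0441
gripper_force: 38.0
```

move_arm(
  rows=[
    {"translation": [0,-3.7,0],"rot": [0,0,-0.8],"hand": 1},
    {"translation": [0.1,-7.4,0],"rot": [0,0,-1.6],"hand": 1},
    {"translation": [0.1,-11,0],"rot": [0,0,-2.4],"hand": 1},
    {"translation": [0.1,-14.5,0],"rot": [0,0,-3.1],"hand": 1},
    {"translation": [0.2,-17.5,0],"rot": [0,0,-3.7],"hand": 1},
    {"translation": [0.2,-19.3,0],"rot": [0,0,-4.1],"hand": 1},
    {"translation": [0.2,-19.3,0.5],"rot": [0,0,-4.1],"hand": 1},
    {"translation": [0.2,-19.3,1],"rot": [0,0,-4.1],"hand": 1},
  ],
)

```text
t: 22.57
eef_pos: [0.484, 0.3161, 0.2526]
ee_rot: [3.139, 0.003, 0.092]
force: [0.3, -1.1, -6.2]
width: 0.0432
gripper_force: 38.0
```

move_arm(
  rows=[
    {"translation": [0,0,0.5],"rot": [0,0,0],"hand": 1},
    {"translation": [0,0,0.5],"rot": [0,0,0],"hand": 1},
    {"translation": [0,0,0.5],"rot": [0,0,0],"hand": 1},
    {"translation": [0,0,0.5],"rot": [0,0,0],"hand": 1},
  ],
)

```text
t: 22.9
eef_pos: [0.4852, 0.315, 0.2503]
ee_rot: [3.142, -0.0, 0.09]
force: [-0.2, 0.0, -8.1]
width: 0.044
gripper_force: 38.0
```

```bash
python3 -c "
from chk import *
rel(.4859,.3157,.1087,5.2);held(.4859,.3159,.128)"
```

```text
row [0.08, -0.06, 14.16] [0.0, -0.01, -0.05]
at [0.4852 0.315  0.2503] [ 1.80e+02 -1.00e-02  5.15e+00] t 22.9 w 0.044 g 38.0 F [-0.2  0.  -8.1]
held u,v [[-25.0, -20.7], [79.4, 21.0]] [0.2681 0.2712]
rim 286 [[80.8, -29.7], [88.7, 30.1]]
```

move_arm(
  rows=[
    {"translation": [0.1,0,1],"rot": [0,0,0],"hand": 1},
    {"translation": [0.1,0,2.2],"rot": [0,0,0],"hand": 1},
    {"translation": [0.1,0,3.5],"rot": [0,0,0],"hand": 1},
    {"translation": [0.1,0,5],"rot": [0,0,0],"hand": 1},
    {"translation": [0.1,0,6.5],"rot": [0,0,0],"hand": 1},
    {"translation": [0.1,0,8],"rot": [0,0,0],"hand": 1},
    {"translation": [0.1,0,9.5],"rot": [0,0,0],"hand": 1},
    {"translation": [0.1,0,11],"rot": [0,0,0],"hand": 1},
  ],
)

```text
t: 23.62
eef_pos: [0.4861, 0.3157, 0.1391]
ee_rot: [-3.141, -0.0, 0.091]
force: [0.2, 0.7, -6.8]
width: 0.0438
gripper_force: 38.0
```

move_arm(
  rows=[
    {"translation": [0,0,0.8],"rot": [0,0,0],"hand": 1},
    {"translation": [0,0,1.5],"rot": [0,0,0],"hand": 1},
    {"translation": [0,0,2],"rot": [0,0,0],"hand": 1},
    {"translation": [0,0,2.4],"rot": [0,0,0],"hand": 1},
    {"translation": [0,0,2.4],"rot": [0,0,0],"hand": 1},
    {"translation": [0,0,2.4],"rot": [0,0,0],"hand": 1},
  ],
)

```text
t: 24.12
eef_pos: [0.4862, 0.3161, 0.1165]
ee_rot: [-3.141, -0.0, 0.091]
force: [1.5, -0.6, -6.4]
width: 0.0437
gripper_force: 38.0
```

```bash
python3 -c "
from chk import *
rel(.4859,.3157,.1087,5.2)"
```

```text
row [-0.03, 0.03, 0.78] [-0.02, -0.03, 0.01]
at [0.4862 0.3161 0.1165] [-1.7998e+02 -3.0000e-02  5.2100e+00] t 24.12 w 0.0437 g 38.0 F [ 1.5 -0.6 -6.4]
```

move_arm(
  rows=[
    {"translation": [0,0,0.3],"rot": [0,0,0],"hand": 1},
    {"translation": [0,0,0.5],"rot": [0,0,0],"hand": 1},
    {"translation": [0,0,0.6],"rot": [0,0,0],"hand": 1},
    {"translation": [0,0,0.7],"rot": [0,0,0],"hand": 1},
    {"translation": [0,0,0.75],"rot": [0,0,0],"hand": 1},
    {"translation": [0,0,0.75],"rot": [0,0,0],"hand": 1},
  ],
)

```text
t: 24.62
eef_pos: [0.486, 0.3159, 0.1088]
ee_rot: [3.142, -0.0, 0.091]
force: [-1.6, 0.1, -4.6]
width: 0.0441
gripper_force: 38.0
```

move_arm(
  rows=[
    {"translation": [0,0,0.05],"rot": [0,0,0],"hand": 1},
    {"translation": [0,0,0.1],"rot": [0,0,0],"hand": 1},
    {"translation": [0,0,0.1],"rot": [0,0,0],"hand": 1},
  ],
)

```text
t: 24.87
eef_pos: [0.4859, 0.3159, 0.1087]
ee_rot: [-3.141, -0.0, 0.091]
force: [-6.2, -2.0, 5.5]
width: 0.0439
gripper_force: 38.0
```

move_arm(
  rows=[
    {"translation": [0,0,0],"rot": [0,0,0],"hand": 0.45},
    {"translation": [0,0,0],"rot": [0,0,0],"hand": 0.33},
    {"translation": [0,0,0],"rot": [0,0,0],"hand": 0.33},
    {"translation": [0,0,0],"rot": [0,0,0],"hand": 0.33},
    {"translation": [0,0,0],"rot": [0,0,0],"hand": 0.33},
    {"translation": [0,0,0],"rot": [0,0,0],"hand": 0.33},
  ],
)

```text
t: 25.37
eef_pos: [0.4861, 0.3159, 0.1076]
ee_rot: [-3.142, -0.0, 0.091]
force: [-1.0, -0.3, -0.8]
width: 0.0585
gripper_force: 0.0
```

move_arm(
  rows=[
    {"translation": [0,0,-0.5],"rot": [0,0,0],"hand": 0.33},
    {"translation": [0,0,-2],"rot": [0,0,0],"hand": 0.33},
    {"translation": [0,0,-4],"rot": [0,0,0],"hand": 0.33},
    {"translation": [0,0,-7],"rot": [0,0,0],"hand": 0.4},
    {"translation": [0,0,-10],"rot": [0,0,0],"hand": 0.5},
    {"translation": [0,0,-12],"rot": [0,0,0],"hand": 0.55},
    {"translation": [0,0,-12],"rot": [0,0,0],"hand": 0.55},
    {"translation": [0,0,-12],"rot": [0,0,0],"hand": 0.55},
  ],
)

```text
t: 26.03
eef_pos: [0.4864, 0.3163, 0.2293]
ee_rot: [-3.139, -0.002, 0.091]
force: [-1.2, -0.3, -0.8]
width: 0.0402
gripper_force: 0.0
```

Run:
```python
from h import *
rel(.5007,-.0711,.2,-3.3)
s=arm.get_state();im,d=shot('wrist','w5.png');W=wcloud(d,s)
X,Y,Z=W[...,0],W[...,1],W[...,2];i=im.astype(int);g=(i[...,1]>i[...,0]+30)&(i[...,1]>50)
m=g&(abs(Y-.316)<.036)&(abs(X-.5)<.12);print(m.sum(),np.percentile(Z[m],[5,50,95]).round(4))
```

```text
row [-2.1, 38.72, 2.84] [-0.14, -0.12, 8.5]
at [0.4864 0.3163 0.2293] [-1.7986e+02 -1.3000e-01  5.2000e+00] t 26.03 w 0.0402 g 0.0 F [-1.2 -0.3 -0.8]
8267 [0.127  0.1283 0.1294]
```

The thick book is home (.1283 = rim). Next, the slim book.

move_arm(
  rows=[
    {"translation": [-0.1,2,0],"rot": [0,0,0.4],"hand": 0.55},
    {"translation": [-0.3,5,0],"rot": [0,0,1.1],"hand": 0.55},
    {"translation": [-0.5,8.5,0],"rot": [0,0,1.8],"hand": 0.55},
    {"translation": [-0.7,12.3,0],"rot": [0,0,2.6],"hand": 0.55},
    {"translation": [-0.9,16,0],"rot": [0,0,3.4],"hand": 0.55},
    {"translation": [-1.1,19.8,0],"rot": [0,0,4.3],"hand": 0.55},
    {"translation": [-1.3,23.6,0],"rot": [0,0,5.2],"hand": 0.55},
    {"translation": [-1.5,27.5,0],"rot": [0,0,6],"hand": 0.55},
  ],
)

```text
t: 26.75
eef_pos: [0.4948, 0.0384, 0.2265]
ee_rot: [3.141, 0.002, -0.014]
force: [0.6, 0.3, -0.4]
width: 0.0393
gripper_force: 0.0
```

move_arm(
  rows=[
    {"translation": [0.2,3.7,0],"rot": [0,0,0.8],"hand": 0.55},
    {"translation": [0.4,7.4,0],"rot": [0,0,1.6],"hand": 0.55},
    {"translation": [0.6,10.2,1],"rot": [0,0,2.2],"hand": 0.55},
    {"translation": [0.6,11.2,2.5],"rot": [0,0,2.5],"hand": 0.55},
    {"translation": [0.6,11.2,4.5],"rot": [0,0,2.5],"hand": 0.55},
    {"translation": [0.6,11.2,6],"rot": [0,0,2.5],"hand": 0.55},
    {"translation": [0.6,11.2,6],"rot": [0,0,2.5],"hand": 0.55},
    {"translation": [0.6,11.2,6],"rot": [0,0,2.5],"hand": 0.55},
  ],
)

```text
t: 27.42
eef_pos: [0.4993, -0.072, 0.1664]
ee_rot: [3.14, 0.003, -0.058]
force: [0.2, -0.2, 0.2]
width: 0.0395
gripper_force: 0.0
```

move_arm(
  rows=[
    {"translation": [0,0,0],"rot": [0,0,0],"hand": 0.55},
    {"translation": [0,0,0],"rot": [0,0,0],"hand": 0.55},
  ],
)

```text
t: 27.58
eef_pos: [0.5009, -0.0712, 0.1685]
ee_rot: [-3.142, -0.001, -0.057]
force: [0.5, -0.3, 0.2]
width: 0.0392
gripper_force: 0.0
```

```bash
python3 -c "
from chk import *
rel(.5007,-.0711,.1105,-3.3)"
```

```text
row [-0.03, -0.01, 5.8] [-0.0, -0.07, 0.04]
at [ 0.5009 -0.0712  0.1685] [-1.80e+02 -7.00e-02 -3.26e+00] t 27.58 w 0.0392 g 0.0 F [ 0.5 -0.3  0.2]
```

move_arm(
  rows=[
    {"translation": [0,0,1.5],"rot": [0,0,0],"hand": 0.55},
    {"translation": [0,0,3],"rot": [0,0,0],"hand": 0.55},
    {"translation": [0,0,4.5],"rot": [0,0,0],"hand": 0.55},
    {"translation": [0,0,5.4],"rot": [0,0,0],"hand": 0.55},
    {"translation": [0,0,5.8],"rot": [0,0,0],"hand": 0.55},
    {"translation": [0,0,5.8],"rot": [0,0,0],"hand": 0.55},
    {"translation": [0,0,5.8],"rot": [0,0,0],"hand": 0.55},
  ],
)

```text
t: 28.17
eef_pos: [0.5009, -0.0713, 0.1102]
ee_rot: [3.142, -0.001, -0.057]
force: [0.2, -0.5, 0.6]
width: 0.0395
gripper_force: 0.0
```

move_arm(
  rows=[
    {"translation": [0,0,0],"rot": [0,0,0],"hand": 0.7},
    {"translation": [0,0,0],"rot": [0,0,0],"hand": 1},
    {"translation": [0,0,0],"rot": [0,0,0],"hand": 1},
    {"translation": [0,0,0],"rot": [0,0,0],"hand": 1},
    {"translation": [0,0,0],"rot": [0,0,0],"hand": 1},
    {"translation": [0,0,0],"rot": [0,0,0],"hand": 1},
  ],
  squeeze=30,
)

```text
t: 28.67
eef_pos: [0.5007, -0.0714, 0.11]
ee_rot: [-3.142, -0.001, -0.057]
force: [-0.5, 0.9, 3.6]
width: 0.0181
gripper_force: 30.0
```

move_arm(
  rows=[
    {"translation": [0,0,-0.5],"rot": [0,0,0],"hand": 1},
    {"translation": [0,0,-2],"rot": [0,0,0],"hand": 1},
    {"translation": [0,0,-4.5],"rot": [0,0,0],"hand": 1},
    {"translation": [0,0,-7.5],"rot": [0,0,0],"hand": 1},
    {"translation": [0,0,-10.5],"rot": [0,0,0],"hand": 1},
    {"translation": [0,0,-13.5],"rot": [0,0,0],"hand": 1},
    {"translation": [0,0,-15.5],"rot": [0,0,0],"hand": 1},
    {"translation": [0,0,-16],"rot": [0,0,0],"hand": 1},
  ],
)

```text
t: 29.33
eef_pos: [0.5017, -0.0714, 0.2734]
ee_rot: [-3.141, -0.005, -0.057]
force: [1.4, -0.1, -3.4]
width: 0.0179
gripper_force: 30.0
```

```bash
python3 -c "
from chk import *
rel(.4996,.1443,.265,5.2)"
```

```text
row [-1.45, -21.53, 0.85] [-0.02, -0.31, -8.48]
at [ 0.5017 -0.0714  0.2734] [-179.95   -0.31   -3.28] t 29.33 w 0.0179 g 30.0 F [ 1.4 -0.1 -3.4]
```

move_arm(
  rows=[
    {"translation": [-0.1,-2,0],"rot": [0,0,-0.8],"hand": 1},
    {"translation": [-0.3,-5,0],"rot": [0,0,-2],"hand": 1},
    {"translation": [-0.6,-8.5,0],"rot": [0,0,-3.3],"hand": 1},
    {"translation": [-0.8,-12,0],"rot": [0,0,-4.7],"hand": 1},
    {"translation": [-1,-15.5,0],"rot": [0,0,-6.1],"hand": 1},
    {"translation": [-1.2,-18.5,0],"rot": [0,0,-7.3],"hand": 1},
    {"translation": [-1.4,-20.7,0],"rot": [0,0,-8.2],"hand": 1},
    {"translation": [-1.4,-21.5,0],"rot": [0,0,-8.5],"hand": 1},
  ],
)

```text
t: 30.0
eef_pos: [0.498, 0.1465, 0.2681]
ee_rot: [3.141, 0.002, 0.094]
force: [-0.3, 0.8, -3.9]
width: 0.0177
gripper_force: 30.0
```

move_arm(
  rows=[
    {"translation": [0,0,0.8],"rot": [0,0,0],"hand": 1},
    {"translation": [0,0,1.5],"rot": [0,0,0],"hand": 1},
    {"translation": [0,0,1.5],"rot": [0,0,0],"hand": 1},
    {"translation": [0,0,1.5],"rot": [0,0,0],"hand": 1},
    {"translation": [0,0,1.5],"rot": [0,0,0],"hand": 1},
  ],
)

```text
t: 30.42
eef_pos: [0.4988, 0.143, 0.2545]
ee_rot: [3.141, 0.0, 0.09]
force: [0.5, 0.4, -1.7]
width: 0.0179
gripper_force: 30.0
```

```bash
python3 -c "
from chk import *
rel(.4996,.1443,.113,5.2);held(.4996,.1444,.133)"
```

```text
row [0.09, -0.12, 14.15] [0.02, 0.02, -0.07]
at [0.4988 0.143  0.2545] [1.7998e+02 2.0000e-02 5.1300e+00] t 30.42 w 0.0179 g 30.0 F [ 0.5  0.4 -1.7]
held u,v [[-24.3, -8.4], [78.8, 8.9]] [0.2702 0.2761]
rim 212 [[78.7, -16.6], [89.1, 17.4]]
```

move_arm(
  rows=[
    {"translation": [0.1,-0.05,1],"rot": [0,0,0],"hand": 1},
    {"translation": [0.1,-0.05,2.2],"rot": [0,0,0],"hand": 1},
    {"translation": [0.1,-0.05,3.5],"rot": [0,0,0],"hand": 1},
    {"translation": [0.1,-0.05,5],"rot": [0,0,0],"hand": 1},
    {"translation": [0.1,-0.05,6.5],"rot": [0,0,0],"hand": 1},
    {"translation": [0.1,-0.05,8],"rot": [0,0,0],"hand": 1},
    {"translation": [0.1,-0.05,9.5],"rot": [0,0,0],"hand": 1},
    {"translation": [0.1,-0.05,11],"rot": [0,0,0],"hand": 1},
  ],
)

```text
t: 31.13
eef_pos: [0.4998, 0.1443, 0.1436]
ee_rot: [-3.141, -0.0, 0.09]
force: [1.0, 1.1, -3.2]
width: 0.0179
gripper_force: 30.0
```

move_arm(
  rows=[
    {"translation": [0,0,0.8],"rot": [0,0,0],"hand": 1},
    {"translation": [0,0,1.5],"rot": [0,0,0],"hand": 1},
    {"translation": [0,0,2],"rot": [0,0,0],"hand": 1},
    {"translation": [0,0,2.4],"rot": [0,0,0],"hand": 1},
    {"translation": [0,0,2.4],"rot": [0,0,0],"hand": 1},
    {"translation": [0,0,2.4],"rot": [0,0,0],"hand": 1},
  ],
)

```text
t: 31.63
eef_pos: [0.5, 0.1447, 0.1209]
ee_rot: [-3.141, -0.0, 0.091]
force: [0.5, 0.3, -2.6]
width: 0.0179
gripper_force: 30.0
```

```bash
python3 -c "
from chk import *
rel(.4996,.1443,.113,5.2)"
```

```text
row [-0.04, 0.04, 0.79] [-0.01, -0.02, 0.01]
at [0.5    0.1447 0.1209] [-1.7999e+02 -2.0000e-02  5.2100e+00] t 31.63 w 0.0179 g 30.0 F [ 0.5  0.3 -2.6]
```

move_arm(
  rows=[
    {"translation": [0,0,0.3],"rot": [0,0,0],"hand": 1},
    {"translation": [0,0,0.5],"rot": [0,0,0],"hand": 1},
    {"translation": [0,0,0.6],"rot": [0,0,0],"hand": 1},
    {"translation": [0,0,0.7],"rot": [0,0,0],"hand": 1},
    {"translation": [0,0,0.75],"rot": [0,0,0],"hand": 1},
    {"translation": [0,0,0.75],"rot": [0,0,0],"hand": 1},
  ],
)

```text
t: 32.13
eef_pos: [0.4998, 0.1446, 0.1131]
ee_rot: [3.142, -0.0, 0.091]
force: [0.2, -0.2, -3.2]
width: 0.0178
gripper_force: 30.0
```

move_arm(
  rows=[
    {"translation": [0,0,0.05],"rot": [0,0,0],"hand": 1},
    {"translation": [0,0,0.1],"rot": [0,0,0],"hand": 1},
    {"translation": [0,0,0.1],"rot": [0,0,0],"hand": 1},
  ],
)

```text
t: 32.38
eef_pos: [0.4998, 0.1447, 0.113]
ee_rot: [-3.142, -0.0, 0.091]
force: [-4.7, 0.2, 7.1]
width: 0.0183
gripper_force: 30.0
```

move_arm(
  rows=[
    {"translation": [0,0,0],"rot": [0,0,0],"hand": 0.7},
    {"translation": [0,0,0],"rot": [0,0,0],"hand": 0.57},
    {"translation": [0,0,0],"rot": [0,0,0],"hand": 0.57},
    {"translation": [0,0,0],"rot": [0,0,0],"hand": 0.57},
    {"translation": [0,0,0],"rot": [0,0,0],"hand": 0.57},
    {"translation": [0,0,0],"rot": [0,0,0],"hand": 0.57},
  ],
)

```text
t: 32.88
eef_pos: [0.4998, 0.1446, 0.1121]
ee_rot: [3.142, -0.0, 0.091]
force: [-0.1, -0.0, 0.2]
width: 0.0376
gripper_force: 0.0
```

move_arm(
  rows=[
    {"translation": [0,0,-0.5],"rot": [0,0,0],"hand": 0.57},
    {"translation": [0,0,-2],"rot": [0,0,0],"hand": 0.57},
    {"translation": [0,0,-4],"rot": [0,0,0],"hand": 0.57},
    {"translation": [0,0,-7],"rot": [0,0,0],"hand": 0.57},
    {"translation": [0,0,-10.5],"rot": [0,0,0],"hand": 0.57},
    {"translation": [0,0,-14],"rot": [0,0,0],"hand": 0.57},
    {"translation": [0,0,-17.5],"rot": [0,0,0],"hand": 0.57},
    {"translation": [-2,0,-20],"rot": [0,0,0],"hand": 0.57},
  ],
)

```text
t: 33.55
eef_pos: [0.482, 0.1432, 0.3154]
ee_rot: [-3.141, -0.003, 0.091]
force: [0.3, 1.0, 0.1]
width: 0.0377
gripper_force: 0.0
```

move_arm(
  rows=[
    {"translation": [0,0,0],"rot": [0,0,0],"hand": 0.57},
    {"translation": [0,0,0],"rot": [0,0,0],"hand": 0.57},
    {"translation": [0,0,0],"rot": [0,0,0],"hand": 0.57},
  ],
)

```text
t: 33.8
eef_pos: [0.4795, 0.1427, 0.312]
ee_rot: [-3.141, 0.0, 0.091]
force: [-0.4, 0.3, 0.2]
width: 0.0381
gripper_force: 0.0
```

Run:
```python
from h import *
s=arm.get_state();im,d=shot('wrist','w6.png');W=wcloud(d,s)
X,Y,Z=W[...,0],W[...,1],W[...,2];i=im.astype(int);g=(i[...,1]>i[...,0]+30)&(i[...,1]>50)
for n,y,h in(('thick',.316,.127),('tall',.231,.137),('slim',.1444,.132),('small',.06,.117)):
    m=g&(abs(Y-y)<.036)&(abs(X-.5)<.12);print(n,h,m.sum(),np.percentile(Z[m],[5,50,95]).round(4))
shot('side','s6.png')
for n in('glue_jar','weight'): 
    print(n,[w('side',r['point']).round(3).tolist() for r in arm.pinpoint(n,'side')][:1])
rel(.5,.14,.3,5.2)
```

```text
thick 0.127 4282 [0.1251 0.1281 0.1294]
tall 0.137 4526 [0.1342 0.1381 0.1394]
slim 0.132 2340 [0.1313 0.1332 0.1345]
small 0.117 2809 [0.1149 0.1182 0.1195]
glue_jar [[0.783, -0.042, -0.002]]
weight [[0.774, 0.122, 0.002]]
row [2.0, 0.44, 1.09] [0.07, 0.11, -0.01]
at [0.4797 0.1426 0.3109] [1.7993e+02 1.1000e-01 5.1900e+00] t 34.0 w 0.0379 g 0.0 F [ 0.1  0.4 -0.3]
```

View pics/w6.png

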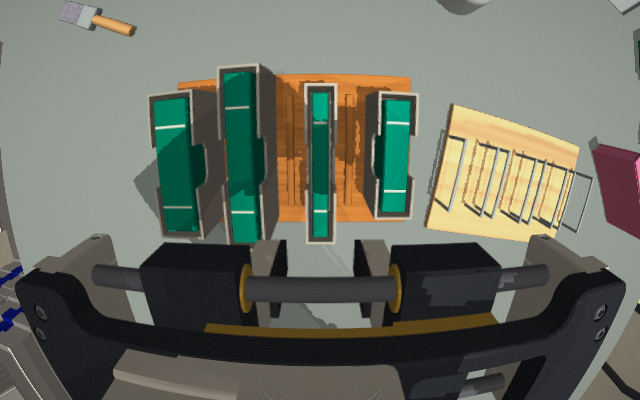

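View pics/s6.png

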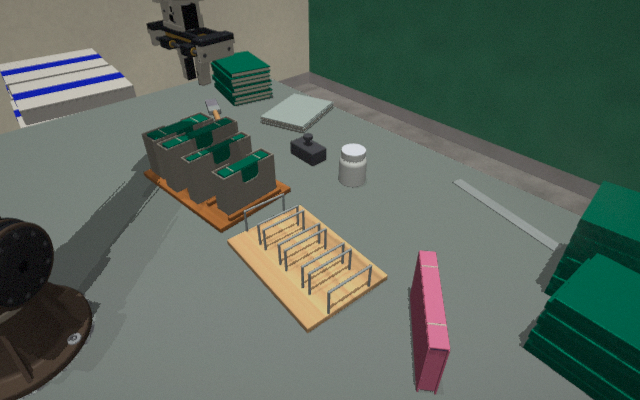

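All four books are flush in their cases at (175,165), (240,150), (320,160) and (395,155) in the wrist view. The jar (352,165), weight (308,150) and pink book are untouched in the side view, and the robot is clear.

```bash
python3 -c "
from h import *
print(arm.job_done())"
```

```text
the job is handed in; nothing more can be done
None
```

All four green books stand spine up and fully home in their matching slipcases; the jar, weight and pink book were left alone, and I handed the job in at about 34 s of the 122 s allowed.

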